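Load a terminal strip into the spring feeder and shut its rail

TASK

Load the green terminal strip into the feeder's channel: press its end against the yellow spring follower, lower it until it sits flat on the channel floor, held by the spring behind the red nose lip, and let go of it. Then push the blue rail by its yellow tab all the way forward over the strip. Be gentle with strip and feeder, using no more than about 25 N, and leave everything else on the bench where it is.

Things in the scene. Friction and masses are not known exactly. Their poses are not given: they have to be found in the camera images.
- feeder: Strip feeder fixed to the bench: aluminium base 250 x 76 mm, 8 mm thick, carrying a steel channel, a yellow spring follower and a blue sliding rail. Origin: centre of its underside, on the bench; x runs along the channel from the red nose lip (x = -105 mm) to the tail, y across, z up. A blue end wall 64 mm high stands at x = 117 to 124 mm. Strip and feeder are damaged by pushes above 25 N.
- loaded (a point): On the base's centre line at feeder x = -60, y = 0, z = 12 mm: where the centre of a loaded strip's underside belongs, but for the channel's sideways offset. The channel floor is at z = 12 mm. The channel is clamped off-centre: its centre line lies anywhere from y = -7 to +7 mm, parallel to x; it does not move. This offset is not measured: find it by touching both guide walls.
- walls (a point): Feeder x = -60, y = 0, z = 18 mm. The channel's slot is 17 mm wide (1 mm play on either side of the strip) from its floor, z = 12, to z = 18 mm, with a 1 mm chamfer at its top; there a flat ledge runs outwards on both sides to upright guide walls, 34 mm apart, from z = 18 to 26 mm. Guide walls: x = -113 to -5 mm. All symmetric about the channel's centre line.
- lip (a point): Feeder x = -105, y = 0, z = 18 mm: top of the inner face of the red nose lip, which closes the channel's nose end; 6 mm above the channel floor, 8 mm thick (x = -113 to -105 mm).
- follower (a joint): Yellow spring block in the channel, 15.6 mm wide, from z = 13 to 46 mm. 0 m = at rest, its face at feeder x = -35 mm; grows as it is pressed back along +x. Spring 2.5 N at 0, rising 0.15 N per mm, damped; about 6 N at its firm stop at 22 mm, where the space between follower and lip is 92 mm, only 2 mm longer than the strip. Reads about 0.020 with the strip loaded.
- rail (a joint): Blue roof 100 mm long, 66 mm wide, on side skirts, z = 50.5 to 54.5 mm. 0 m = fully back, front edge at feeder x = 13 mm; grows as it slides forwards (feeder -x); 0.115 m = fully shut against a firm stop, covering the strip. Starts within 15 mm of fully back. About 2.5 N of friction; stays where it is left. A strip sitting over 2.5 mm too high blocks it.
- tab (a point): Middle of the top edge of the rail's yellow upright tab, 84 mm above the bench; the tab is 32 mm across the rail, 8 mm thick along it and stands 29.5 mm above the rail's roof; it sits over the middle of the rail (feeder x = 63 mm at rail 0).
- strip: Green terminal strip with nine brass screws on top, 90 mm long (x) by 15 mm wide (y) by 36 mm high (z), 60 g, standing upright on the bench. Origin: centre of its underside. Both ends are alike.
- spare_strip: Black five-pole terminal strip, 50 x 15 x 36 mm, not needed; leave it alone. Origin: centre of its underside.
- multimeter: Red multimeter lying flat, 190 x 88 x 41 mm; leave it alone. Origin: centre of its underside.
- reel: Orange wire reel standing on end, 60 mm in diameter, 42 mm high; leave it alone. Origin: centre of its underside.
- screwdriver: Screwdriver with a red handle, lying; leave it alone. Origin: on the bench below it.
- flux_jar: Amber jar with a white cap, 52 mm in diameter, 60 mm high; leave it alone. Origin: centre of its underside.
Not all that is in view belongs to the job. What is shaped like the strip but orange or white is not meant.

How it is judged (in metres and radians):
On the way, in this order (a step that is already met when the one before it is completed fails the run):
1. the strip sits flat on the channel floor between follower and lip, and is let go (x of strip in the frame of feeder between -0.0635 and -0.0565 m and y of strip in the frame of feeder between -0.0095 and 0.0095 m and z of strip in the frame of feeder between 0.009 and 0.0138 m and angle between strip's own z axis and vertical below 0.06 rad and angle between the x axis of strip and the x axis of feeder, either way round below 0.05 rad and value of joint follower above 0.016 m and contact force between the fingers and strip below 0.2 N and value of joint rail below 0.04 m), for 0.3 s.
2. the rail is pushed fully shut over the strip (x of strip in the frame of feeder between -0.0635 and -0.0565 m and y of strip in the frame of feeder between -0.0095 and 0.0095 m and z of strip in the frame of feeder between 0.009 and 0.0138 m and angle between strip's own z axis and vertical below 0.06 rad and angle between the x axis of strip and the x axis of feeder, either way round below 0.05 rad and value of joint follower above 0.016 m and value of joint rail above 0.112 m), for 0.2 s.
At the end, for the whole second after the job is handed in: The green strip rests in the channel: centre within 3.5 mm of its place along the channel, underside within 1.8 mm of the channel floor, upright and in line with the channel (about 3 degrees), the follower pressed back at least 16 mm by it; the rail is within 3 mm of fully shut; all is still (all of step 2 and linear speed of strip below 0.01 m/s); the robot touches nothing.
It fails at once if the strip is pressed against the feeder with more than 25 N (contact force between strip and feeder above 25 N).
It fails at once if the robot pushes on the feeder with more than 25 N (contact force between any of the arm, the fingers and feeder above 25 N).
It fails at once if a thing that is not part of the job (spare strip, multimeter, reel, screwdriver, jar) is moved more than 20 mm (distance of any of spare_strip, multimeter, reel, screwdriver, flux_jar from where it was at the start of the episode above 0.02 m).
It also fails if it takes over 67 s, if anything falls off the work surface, if the arm or the gripper's body presses on something with over 40 N, if the wrist force passes 120 N, or if a joint passes its speed limit or range.

ROBOT

A 6-joint arm with a two-finger parallel gripper is mounted at the origin on the work surface. World frame = base frame: x ahead of the robot, y to its left, z up, the work surface at z = 0. Lengths are in mm, angles in degrees, forces in N, time in s.
With the tool pointing down it reaches from about 300 to 850 mm from the base axis. Payload 4.2 kg.
Tool frame: the origin (TCP) lies midway between the tips of the shut fingers; the grasp point (between the pads) lies 19 mm behind it (env.grasp_offset is the distance from the TCP to the grasp point, in mm); z points along the fingers, y is the line along which they close (so a half turn about z gives the same grasp; the last joint's range is limited). The gripper opens to 91 mm and grips with 3 to 60 N. Pads are 32 mm wide; open, the fingers measure 118 mm over their backs; the gripper's body (76 mm by 178 mm) begins 60 mm behind the grasp point.
Start: joints at [-75.287, 18.312, 89.639, -0, 72.044, -1.146], TCP at [157.138, -553.128, 213.976] pointing down, gripper open.
Joint ranges: [-177.97, 177.97], [-48.28, 115.42], [12.27, 149.76], [-77.06, 257.06], [2.81, 150.46], [-146.56, 146.56]. Speed limits (degrees/s): [147.25, 147.25, 180, 180, 180, 180].

INTERFACE

Orientations are given as [roll, pitch, yaw] about the fixed x, y, z axes, in that order (R = Rz(yaw) Ry(pitch) Rx(roll)).
In Python, from workcell import env, optics gives the robot as it stands. The module is installed in compiled form; this text tells all that it offers.
- The arm moves only by the tool send_rows, never from a script. Its argument "targets" is a list that holds one entry, the list of rows, each a list of 7 numbers: the turn, a rotation vector about the world's x, y, z scaled (see below), then the shift along the world's x, y, z scaled (see below), then the closure, from -1 (fully open) to 1 (shut). In form: [[[rx, ry, rz, x, y, z, gripper], ...]]. A call has 1 to 12 rows; each row shifts and turns the commanded pose from where the row before left it; what a row does not reach is not made up. The controller multiplies each number of a shift by 0.2 m and each number of a turn by pi/2 rad. A row lasts 1/10 s, in which the tool goes at most 50 mm and 8.59 degrees, less where a joint would pass 70% of its speed; a pose out of reach is approached as far as the arm can. A call with a number of a shift or a turn outside -1 to 1 is refused whole. A call with a gripper value outside its range is refused whole. The fingers move at their own pace and stop on an object; "grip_force" is the grip in N (left out, the last holds). Time passes only in rows, so rows that do not move let the fingers close. It gives the time, the measured TCP pose, the force, the opening and the grip force at its end, in the units of the state.
- env.state(): the state, without advancing time (a new reading comes with each control period).
- optics.grab_frame(name): name is "side" or "top"; returns (picture, depth): 400x640x3 uint8, red, green, blue; 400x640 float32, mm along the optical axis (not along the pixel's ray), 0 where there is no reading.
- optics.camera_info(name): a dict with "camera_matrix" (3x3 intrinsics, pixels), "R" (3x3) and "t" (3): a world point X has camera coordinates R X + t. Camera axes: x right, y down, z forward; pixel columns grow to the right and rows downward; lengths in mm; the calibration is good to about 2 mm. A picture is of the moment at which its call begins. camera_info takes no time and is no camera call.
- env.job_done(): hands the job in; it is judged then, once.
Trained networks look in the newest picture that a camera, given by its name, has taken for a name from the list of things; names that differ only in an ending like _2 or _b are one class to them, and where a whole thing is asked for, a point or a joint stands for the part that bears it (a point fixed in the world has none). Each returns a list of dicts, best first, with "conf" (0 to 1); they miss things now and then, are a little off and sometimes report something else, mostly with a low value. They report only what shows in the picture. A call takes as long as a camera call. They do not tell look-alikes from the thing itself.
- optics.silhouettes(camera, name): "mask" (400x640 bool, what is visible of it) and "at" ([column, row] in pixels, amid what is visible of it).
- optics.place_of(camera, name): "at" ([column, row] in pixels: a listed point, or the origin of a listed thing).
The state is a dict: "time_s": time; "qpos": joint angles; "qvel": joint speeds; "effort": joint torques, N m; "ee_pos": TCP position; "ee_rot": TCP orientation; "force": force on the tool from outside, world axes, zero at the start; "torque": the same for the moment, N m; "gripper_width": finger opening in mm; "gripper_force": force on a finger pad.
Only numpy, scipy, OpenCV 4.12 (cv2) and the standard library are available. Lean on these libraries where they do the work, as an engineer would, in place of code of your own. Each camera call takes 0.05 s, during which the arm holds its last target. There are 200 camera calls.

## Working session

There is one attempt and no reset: what is moved stays moved. The work goes in short steps, Python scripts to look and compute and a tool call to move; the robot and the scene stay as the last step left them, time stands still between calls to the robot, and variables do not carry over. Pictures are saved under pics/ and viewed, at most 10 in all, crops included, and the job is handed in when it is done.

Besides the shell and the picture viewer there is one more tool, called after ">>>" as name([rows], argument=value, ...), one row to a line, values as JSON. send_rows: Moves the arm, as the interface text tells. Its arguments: {"type":"object","properties":{"targets":{"type":"array"},"grip_force":{"type":"number"}},"required":["targets"]}

```bash
mkdir -p pics
cat > h.py <<'E'
import numpy as np, cv2
from workcell import env, optics
def unproj(cam,u,v,d):
    c=optics.camera_info(cam);K=np.array(c["camera_matrix"]);R=np.array(c["R"]);t=np.array(c["t"])
    p=np.linalg.inv(K)@np.stack([np.ravel(u),np.ravel(v),np.ones(np.size(u))])*np.ravel(d)
    return (R.T@(p-t[:,None])).T
def onplane(cam,u,v,z):
    c=optics.camera_info(cam);K=np.array(c["camera_matrix"]);R=np.array(c["R"]);t=np.array(c["t"])
    r=R.T@np.linalg.inv(K)@[u,v,1];o=-R.T@t
    return o+r*(z-o[2])/r[2]
def cloud(cam,mask,dep):
    v,u=np.nonzero(mask&(dep>0)); return unproj(cam,u,v,dep[v,u])
E
python3 - <<'E'
from h import *
np.set_printoptions(precision=1,suppress=True)
for c in("top","side"):
    im,d=optics.grab_frame(c); cv2.imwrite(f"pics/{c}0.png",im[:,:,::-1]); np.savez(f"{c}0.npz",im=im,d=d)
    i=optics.camera_info(c);print(c,-np.array(i["R"]).T@i["t"],np.array(i["camera_matrix"])[0])
    for n in("feeder","strip","tab","lip","follower","loaded"):
        for r in optics.place_of(c,n)[:3]:
            u,v=map(int,np.round(r["at"])); 
            ok=0<=u<640 and 0<=v<400
            print(n,r["conf"],r["at"],unproj(c,u,v,d[v,u])[0] if ok else "")
print(env.state())
E
```

```text
top [ 273.9   31.6 1483. ] [474.8   0.  324.8]
feeder 0.78 [300.1, 207.7] [589.2 106.2  14.7]
feeder 0.6 [187.6, 199.5] [623.9 454.8  36.9]
strip 0.75 [434.4, 240.8] [ 464.6 -301.4   40. ]
strip 0.61 [401.7, 258.7] [ 417.3 -205.9    1.8]
strip 0.56 [434.4, 277.7] [ 355.1 -299.5    4.2]
tab 0.84 [285.1, 198.1] [612.9 149.3  59.4]
tab 0.41 [186.4, 204.1] [607.4 455.8  53.6]
lip 0.63 [333.1, 205.4] [596.8   1.4   5.3]Traceback (most recent call last):
  File "<stdin>", line 7, in <module>
ValueError: it knows: feeder, flux_jar, lip, loaded, multimeter, reel, screwdriver, spare_strip, strip, tab, walls
```

Run:
```python
from h import *
np.set_printoptions(precision=1,suppress=True)
c="side"
im,d=optics.grab_frame(c); cv2.imwrite(f"pics/{c}0.png",im[:,:,::-1]); np.savez(f"{c}0.npz",im=im,d=d)
i=optics.camera_info(c);print(c,-np.array(i["R"]).T@i["t"],np.array(i["camera_matrix"])[0])
for n in("feeder","strip","tab","lip","loaded","spare_strip"):
    for r in optics.place_of(c,n)[:3]:
        u,v=map(int,np.round(r["at"])); 
        ok=0<=u<640 and 0<=v<400
        print(n,r["conf"],r["at"],unproj(c,u,v,d[v,u])[0] if ok else "")
print(env.state())
```

```text
side [ 467.6 -808.   741.7] [462.6   0.  316. ]
feeder 0.77 [322.6, 203.3] [600.1  66.1  36.8]
strip 0.85 [340.0, 369.6] [ 561.3 -368.9   12.1]
strip 0.69 [279.3, 357.5] [ 458.4 -343.4   34.3]
strip 0.67 [251.2, 303.5] [ 413.1 -200.4   14.2]
tab 0.56 [317.3, 166.1] [ 467.6 -808.   741.7]
tab 0.33 [280.7, 355.2] [ 462.3 -336.    31.2]
lip 0.57 [324.3, 230.6] [589.5 -14.8  18.3]
loaded 0.7 [321.2, 219.3] [590.3  36.7  11.5]
loaded 0.21 [325.5, 230.2] [595.  -10.4  16.7]
spare_strip 0.56 [247.7, 262.9] [410.6 -87.1  15.2]
{'time_s': 0.6, 'qpos': array([-75.3,  18.3,  89.6,   0. ,  72. ,  -1.1]), 'qvel': array([-0.1, -0.1, -0. , -0.1,  0.1,  0. ]), 'effort': array([  0. , -41.2, -23.2,   0.1,   0. ,  -0. ]), 'ee_pos': array([ 157.1, -553.1,  214. ]), 'ee_rot': array([180. ,  -0. ,  15.9]), 'force': array([-0.4, -0.6,  0.1]), 'torque': array([ 0., -0.,  0.]), 'gripper_force': 0.0, 'gripper_width': 91.51458438769754}
```

View pics/top0.png

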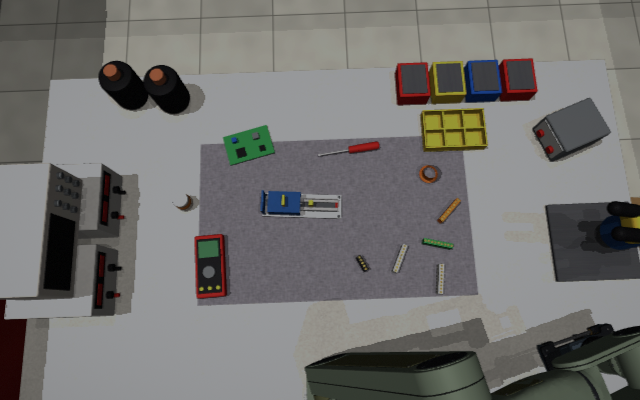

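```bash
sleep 0
```

```text
(no output)
```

The top view shows the strip candidates: green at (438,243), white at (400,258) and (441,278), orange at (450,210), and the short black spare at (362,263). The green one is meant because of its colour. The feeder is at (302,205), with the red nose at right (338,205), towards -y. I'll confirm with one crop and fit the poses.

Run:
```python
from h import *
np.set_printoptions(precision=1,suppress=True)
Z={c:np.load(c+"0.npz") if c=="side" else None for c in("top","side")}
im,d=optics.grab_frame("top"); np.savez("top0.npz",im=im,d=d); Z["top"]={"im":im,"d":d}
for c in Z:
    im,d=Z[c]["im"],Z[c]["d"]; hsv=cv2.cvtColor(im,cv2.COLOR_RGB2HSV)
    v,u=np.mgrid[:400,:640]; P=unproj(c,u,v,np.where(d>0,d,1)).reshape(400,640,3)
    H,S,V=[hsv[...,k].astype(int) for k in range(3)]
    def rep(n,m,zmin,zmax,reg):
        m=m&(d>0)&(P[...,2]>zmin)&(P[...,2]<zmax)&(P[...,0]>reg[0])&(P[...,0]<reg[1])&(P[...,1]>reg[2])&(P[...,1]<reg[3])
        if m.sum()<5: print(c,n,m.sum());return
        q=P[m]; (cx,cy),(w,h),a=cv2.minAreaRect(q[:,:2].astype(np.float32))
        vv=np.linalg.svd(q[:,:2]-q[:,:2].mean(0))[2][0]
        print(c,n,m.sum(),"rect",np.array([cx,cy,w,h,a]),"mean",q.mean(0),"axis",np.degrees(np.arctan2(vv[1],vv[0])), "zmax",np.percentile(q[:,2],[5,50,95]))
    g=(H>45)&(H<80)&(S>90)
    rep("green",g,5,60,(380,560,-400,-200))
    rep("greentop",g,30,60,(380,560,-400,-200))
    R=(540,680,-60,260)
    blue=(H>100)&(H<125)&(S>110); yel=(H>20)&(H<35)&(S>110); red=((H<8)|(H>172))&(S>120)
    rep("blueroof",blue,45,62,R); rep("bluewall",blue,58,80,R); rep("yellow tab",yel,70,95,R); rep("yel foll",yel,20,55,R); rep("red",red,8,30,R)
    rep("base",(S<70)&(V>120),3,30,R)
a=Z["top"]["im"][180:230,250:350]; b=Z["side"]["im"][150:250,270:370]; g=Z["side"]["im"][280:400,220:370]; t=Z["top"]["im"][190:310,350:480]
r=lambda x,w,h:cv2.resize(x,(w,h),interpolation=cv2.INTER_CUBIC)
out=np.vstack([np.hstack([r(a,500,250),r(b,300,250)]),np.hstack([r(g,400,320),r(t,400,320)])])
cv2.imwrite("pics/crop1.png",out[:,:,::-1])
```

```text
top green 145 rect [ 459.5 -312.8   90.1   16.7   76.8] mean [ 458.  -311.4   33.2] axis 76.47298642209671 zmax [20.  34.4 40.3]
top greentop 114 rect [ 459.4 -313.    89.6   16.2   76.1] mean [ 459.2 -311.5   35.8] axis 76.34961981389996 zmax [31.4 35.7 40.5]
top blueroof 658 rect [604.4 164.9 118.2  68.7  86.3] mean [601.6 157.9  54.5] axis -95.0371201735932 zmax [49.4 54.6 59.4]
top bluewall 111 rect [604.6 164.9 118.   63.3  86.2] mean [603.8 178.   60.8] axis -97.16824259959324 zmax [58.1 59.8 65.9]
top yellow tab 27 rect [602.4 154.    5.9  30.6  87.4] mean [603.8 154.   82.2] axis 174.45710901046098 zmax [70.9 83.  88.7]
top yel foll 28 rect [598.9  73.2  12.5  15.1  86.5] mean [598.1  72.1  44.5] axis 175.3324591267255 zmax [32.9 45.9 50.2]
top red 13 rect [594.4  -7.9   6.4  11.8  87.9] mean [594.7  -7.9  18. ] axis -178.38100405272164 zmax [12.  17.7 22.6]
top base 558 rect [599.3 100.3 250.   76.6  86.6] mean [589.6  48.1  11.2] axis -84.11015333754831 zmax [ 4.3  9.5 23.6]
side green 361 rect [ 459.1 -316.6   91.    15.7   76.3] mean [ 457.6 -327.6   32.3] axis -103.89816
[... 212 characters left out ...]
.6  86. ] mean [601.3 150.1  55.3] axis -92.34670351425247 zmax [51.8 55.3 58.1]
side bluewall 61 rect [598.1 166.  117.7  61.1  80.6] mean [606.6 210.4  62.5] axis -82.61212174849494 zmax [58.4 62.9 66.1]
side yellow tab 73 rect [602.  153.6  29.1  12.    5.4] mean [602.1 151.8  79.2] axis -1.6778245601017439 zmax [71.9 79.1 86.3]
side yel foll 72 rect [606.1 108.3  93.2  12.4  80.2] mean [599.1  68.5  37.8] axis -100.7680715656872 zmax [22.6 38.6 48.8]
side red 24 rect [593.3  -9.6  12.6  12.9  43.5] mean [593.1 -10.1  18.3] axis 2.3222102762536796 zmax [13.4 19.  21.6]
side base 543 rect [598.4  96.5 243.6  76.6  86. ] mean [590.8  34.4  10.7] axis -83.31579594302522 zmax [ 6.6  9.2 21.4]
```

View pics/crop1.png

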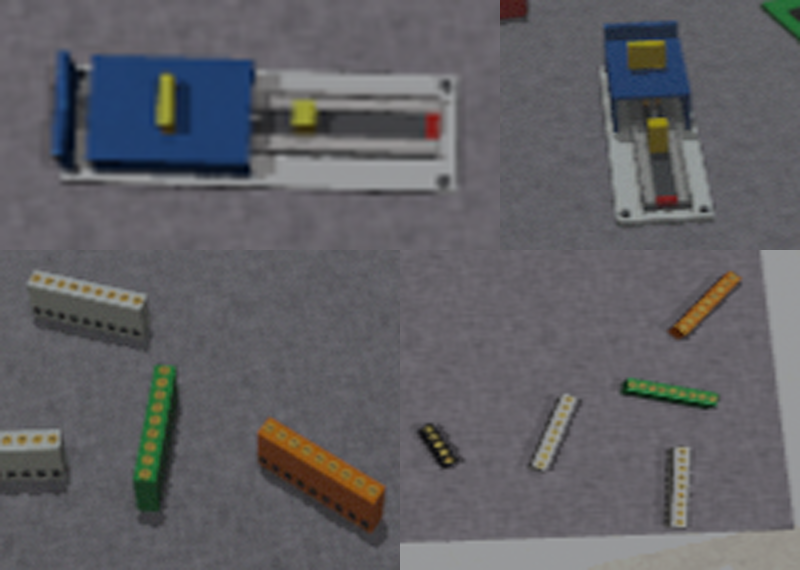

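View pics/side0.png

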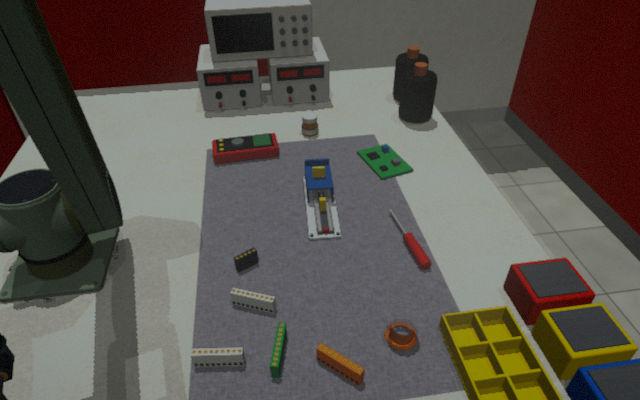

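The crop confirms the target. The green nine-screw strip stands upright in the top view at (438,243), about (459,-314) in the world at yaw 76.4°. The white and orange ones are decoys. Feeder: base centre about (599,100), yaw about 86.3°, nose towards -y, rail about 9 mm forward. A white strip lies close by, so I'll approach with the gripper half open.

>>> send_rows([
  [[0,0,0.0672,0.151,0.119,-0.05,-0.2],[0,0,0.0672,0.151,0.119,-0.05,-0.2],[0,0,0.0672,0.151,0.119,-0.05,-0.2],[0,0,0.0672,0.151,0.119,-0.05,-0.2],[0,0,0.0672,0.151,0.119,-0.05,-0.2],[0,0,0.0672,0.151,0.119,-0.05,-0.2],[0,0,0.0672,0.151,0.119,-0.05,-0.2],[0,0,0.0672,0.151,0.119,-0.05,-0.2],[0,0,0.0672,0.151,0.119,-0.05,-0.2],[0,0,0.0672,0.151,0.119,-0.05,-0.2],[0,0,0,0,0,0,-0.2]],
], grip_force=30)

```text
time_s: 1.75
ee_pos: [461.6, -312.2, 112.7]
ee_rot: [-180.0, -0.1, 76.7]
force: [-0.6, -0.1, -0.5]
gripper_width: 54.8
gripper_force: 0.0
```

>>> send_rows([
  [[0,0,0,0,0,-0.12,-0.2],[0,0,0,0,0,-0.12,-0.2],[0,0,0,0,0,-0.12,-0.2],[0,0,0,0,0,-0.12,-0.2],[0,0,0,0,0,0,-0.2],[0,0,0,0,0,0,-0.2]],
])

```text
time_s: 2.35
ee_pos: [459.0, -315.7, 18.4]
ee_rot: [180.0, 0.0, 76.3]
force: [0.2, 0.2, 0.1]
gripper_width: 54.6
gripper_force: 0.0
```

>>> send_rows([
  [[0,0,0,0,0,0,1],[0,0,0,0,0,0,1],[0,0,0,0,0,0,1],[0,0,0,0,0,0,1],[0,0,0,0,0,0,1],[0,0,0,0,0,0,1],[0,0,0,0,0,0,1],[0,0,0,0,0,0,1],[0,0,0,0,0,0,1],[0,0,0,0,0,0,1]],
], grip_force=30)

```text
time_s: 3.35
ee_pos: [459.2, -315.1, 18.2]
ee_rot: [180.0, 0.0, 76.3]
force: [-0.8, 0.3, 3.7]
gripper_width: 14.5
gripper_force: 30.0
```

>>> send_rows([
  [[0,0,0,0,0,0.2,1],[0,0,0,0,0,0.2,1],[0,0,0.0139,0.0853,0.2057,0.0075,1],[0,0,0.0139,0.0853,0.2057,0.0075,1],[0,0,0.0139,0.0853,0.2057,0.0075,1],[0,0,0.0139,0.0853,0.2057,0.0075,1],[0,0,0.0139,0.0853,0.2057,0.0075,1],[0,0,0.0139,0.0853,0.2057,0.0075,1],[0,0,0.0139,0.0853,0.2057,0.0075,1],[0,0,0.0139,0.0853,0.2057,0.0075,1],[0,0,0,0,0,0,1],[0,0,0,0,0,0,1]],
])

```text
time_s: 4.55
ee_pos: [595.4, 14.8, 109.3]
ee_rot: [-179.9, 0.0, 86.5]
force: [0.3, -0.7, -0.8]
gripper_width: 14.9
gripper_force: 30.0
```

Run:
```python
from h import *
np.set_printoptions(precision=1,suppress=True)
s=env.state();print(s["ee_pos"],s["ee_rot"],s["force"])
im,d=optics.grab_frame("side"); c="side"
np.savez("side1.npz",im=im,d=d)
hsv=cv2.cvtColor(im,cv2.COLOR_RGB2HSV);H,S=hsv[...,0].astype(int),hsv[...,1]
v,u=np.mgrid[:400,:640]; P=unproj(c,u,v,np.where(d>0,d,1)).reshape(400,640,3)
m=(H>45)&(H<80)&(S>90)&(d>0)&(abs(P[...,0]-596)<60)&(abs(P[...,1]-14)<80)&(P[...,2]>60)
q=P[m];print(len(q),q.mean(0),cv2.minAreaRect(q[:,:2].astype(np.float32)),np.percentile(q[:,2],[1,5,50,95,99]),np.percentile(q[:,1],[1,5,95,99]))
cv2.imwrite("pics/held.png",cv2.resize(im[130:260,240:400],(640,520),interpolation=cv2.INTER_CUBIC)[:,:,::-1])
```

```text
[595.4  14.8 109.3] [-179.9    0.    86.5] [ 0.3 -0.7 -0.8]
158 [593.1 -12.4 121.8] ((594.240478515625, 5.102504730224609), (97.12210083007812, 15.760095596313477), 85.44186401367188) [ 93.7  96.3 124.9 130.2 156. ] [-32.4 -31.5  39.2  49.4]
```

View pics/held.png

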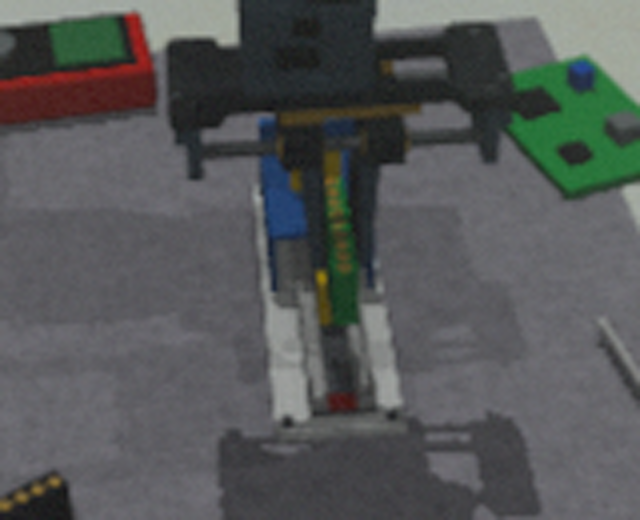

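The strip is held upright over the channel. Its near end is at crop (343,325), with the red lip below at (342,402). I'll lower it between the guide walls, with the underside at about z = 21, and feel for both walls.

>>> send_rows([
  [[0,0,0,0,0,-0.15,1],[0,0,0,0,0,-0.13,1],[0,0,0,0,0,-0.04,1],[0,0,0,0,0,-0.0325,1],[0,0,0,0,0,0,1],[0,0,0,0,0,0,1],[0,0,0,0,0,0,1]],
])

```text
time_s: 5.3
ee_pos: [596.4, 13.9, 40.6]
ee_rot: [179.9, -0.0, 86.3]
force: [0.3, -0.0, -0.7]
gripper_width: 14.8
gripper_force: 30.0
```

>>> send_rows([
  [[0,0,0,-0.015,0.001,0,1],[0,0,0,-0.01,0.0006,0,1],[0,0,0,-0.005,0.0003,0,1],[0,0,0,-0.005,0.0003,0,1],[0,0,0,0,0,0,1],[0,0,0,0,0,0,1]],
])

```text
time_s: 5.9
ee_pos: [588.7, 14.4, 39.5]
ee_rot: [180.0, -0.0, 86.3]
force: [-0.0, 0.4, 0.0]
gripper_width: 14.9
gripper_force: 30.0
```

>>> send_rows([
  [[0,0,0,-0.005,0.0003,0,1],[0,0,0,0,0,0,1],[0,0,0,0,0,0,1]],
])

```text
time_s: 6.2
ee_pos: [587.6, 14.5, 39.4]
ee_rot: [180.0, 0.0, 86.3]
force: [0.2, 0.6, 0.1]
gripper_width: 15.0
gripper_force: 30.0
```

>>> send_rows([
  [[0,0,0,-0.005,0.0003,0,1],[0,0,0,0,0,0,1],[0,0,0,0,0,0,1]],
])

```text
time_s: 6.5
ee_pos: [586.6, 14.5, 39.5]
ee_rot: [180.0, 0.0, 86.3]
force: [-0.2, -0.1, -0.1]
gripper_width: 15.0
gripper_force: 30.0
```

>>> send_rows([
  [[0,0,0,-0.005,0.0003,0,1],[0,0,0,0,0,0,1],[0,0,0,0,0,0,1]],
])

```text
time_s: 6.8
ee_pos: [586.1, 14.6, 39.6]
ee_rot: [179.9, -0.0, 86.3]
force: [0.2, 0.4, -1.1]
gripper_width: 14.8
gripper_force: 30.0
```

>>> send_rows([
  [[0,0,0,-0.004,0.0003,0,1],[0,0,0,0,0,0,1],[0,0,0,0,0,0,1]],
])

```text
time_s: 7.1
ee_pos: [585.9, 14.6, 39.7]
ee_rot: [179.9, -0.0, 86.3]
force: [4.9, -1.7, -2.3]
gripper_width: 14.9
gripper_force: 30.0
```

>>> send_rows([
  [[0,0,0,-0.004,0.0003,0,1],[0,0,0,0,0,0,1],[0,0,0,0,0,0,1]],
])

```text
time_s: 7.4
ee_pos: [585.8, 14.6, 39.8]
ee_rot: [179.8, -0.0, 86.3]
force: [6.2, -1.5, -3.4]
gripper_width: 14.6
gripper_force: 30.0
```

>>> send_rows([
  [[0,0,0,0.03,-0.002,0,1],[0,0,0,0.03,-0.002,0,1],[0,0,0,0.02,-0.0012,0,1],[0,0,0,0.0125,-0.0008,0,1],[0,0,0,0,0,0,1],[0,0,0,0,0,0,1]],
])

```text
time_s: 8.0
ee_pos: [602.1, 13.5, 39.3]
ee_rot: [-180.0, 0.0, 86.4]
force: [-0.8, -0.4, -1.6]
gripper_width: 14.8
gripper_force: 30.0
```

>>> send_rows([
  [[0,0,0,0.005,-0.0003,0,1],[0,0,0,0,0,0,1],[0,0,0,0,0,0,1]],
])

```text
time_s: 8.3
ee_pos: [603.4, 13.5, 39.5]
ee_rot: [180.0, 0.0, 86.3]
force: [-0.0, 0.1, -0.8]
gripper_width: 14.7
gripper_force: 30.0
```

>>> send_rows([
  [[0,0,0,0.005,-0.0003,0,1],[0,0,0,0,0,0,1],[0,0,0,0,0,0,1]],
])

```text
time_s: 8.6
ee_pos: [604.5, 13.4, 39.5]
ee_rot: [180.0, 0.0, 86.3]
force: [-0.0, -0.6, 0.1]
gripper_width: 14.7
gripper_force: 30.0
```

>>> send_rows([
  [[0,0,0,0.005,-0.0003,0,1],[0,0,0,0,0,0,1],[0,0,0,0,0,0,1]],
])

```text
time_s: 8.9
ee_pos: [604.9, 13.4, 39.3]
ee_rot: [-179.9, 0.0, 86.3]
force: [-1.5, 1.2, 0.2]
gripper_width: 14.5
gripper_force: 30.0
```

>>> send_rows([
  [[0,0,0,-0.03,0.002,0,1],[0,0,0,-0.0205,0.0012,0,1],[0,0,0,0.0006,0.01,0,1],[0,0,0,0.0006,0.01,0,1],[0,0,0,0,0,0,1],[0,0,0,0,0,0,1],[0,0,0,0,0,0,1]],
])

```text
time_s: 9.6
ee_pos: [595.8, 18.0, 39.5]
ee_rot: [180.0, 0.0, 86.4]
force: [-0.5, 1.4, -1.1]
gripper_width: 14.7
gripper_force: 30.0
```

>>> send_rows([
  [[0,0,0,0.0006,0.01,0,1],[0,0,0,0,0,0,1],[0,0,0,0,0,0,1],[0,0,0,0,0,0,1]],
])

```text
time_s: 10.0
ee_pos: [595.8, 20.0, 39.5]
ee_rot: [180.0, 0.0, 86.3]
force: [0.1, 0.1, -0.4]
gripper_width: 14.6
gripper_force: 30.0
```

>>> send_rows([
  [[0,0,0,0.0006,0.01,0,1],[0,0,0,0,0,0,1],[0,0,0,0,0,0,1],[0,0,0,0,0,0,1]],
])

```text
time_s: 10.4
ee_pos: [595.9, 21.6, 39.5]
ee_rot: [180.0, 0.0, 86.3]
force: [-0.3, -3.9, -0.1]
gripper_width: 14.6
gripper_force: 30.0
```

>>> send_rows([
  [[0,0,0,0.0008,0.0125,0,1],[0,0,0,0.0008,0.0125,0,1],[0,0,0,0.0008,0.0125,0,1],[0,0,0,0.0008,0.0125,0,1],[0,0,0,0.0008,0.0125,0,1],[0,0,0,0.0008,0.0125,0,1],[0,0,0,0.0008,0.0125,0,1],[0,0,0,0,0,0,1],[0,0,0,0,0,0,1],[0,0,0,0,0,0,1]],
])

```text
time_s: 11.4
ee_pos: [597.1, 38.7, 39.6]
ee_rot: [180.0, 0.1, 86.4]
force: [-0.5, -5.3, 1.1]
gripper_width: 14.6
gripper_force: 30.0
```

>>> send_rows([
  [[0,0,0,0.0004,0.006,0,1],[0,0,0,0,0,0,1],[0,0,0,0,0,0,1],[0,0,0,0,0,0,1]],
])

```text
time_s: 11.8
ee_pos: [597.2, 39.8, 39.6]
ee_rot: [180.0, 0.1, 86.4]
force: [-0.1, -5.7, 0.6]
gripper_width: 14.5
gripper_force: 30.0
```

>>> send_rows([
  [[0,0,0,0.0003,0.005,0,1],[0,0,0,0,0,0,1],[0,0,0,0,0,0,1],[0,0,0,0,0,0,1]],
])

```text
time_s: 12.2
ee_pos: [597.2, 40.8, 39.6]
ee_rot: [180.0, 0.1, 86.4]
force: [0.2, -4.9, 0.2]
gripper_width: 15.1
gripper_force: 30.0
```

>>> send_rows([
  [[0,0,0,0.0003,0.005,0,1],[0,0,0,0,0,0,1],[0,0,0,0,0,0,1],[0,0,0,0,0,0,1]],
])

```text
time_s: 12.6
ee_pos: [597.3, 41.7, 39.6]
ee_rot: [180.0, 0.1, 86.4]
force: [-0.0, -5.1, 1.8]
gripper_width: 14.8
gripper_force: 30.0
```

>>> send_rows([
  [[0,0,0,0.0003,0.005,0,1],[0,0,0,0,0,0,1],[0,0,0,0,0,0,1],[0,0,0,0,0,0,1]],
])

```text
time_s: 13.0
ee_pos: [597.4, 42.6, 39.6]
ee_rot: [180.0, 0.1, 86.4]
force: [-0.4, -6.5, 1.3]
gripper_width: 15.0
gripper_force: 30.0
```

>>> send_rows([
  [[0,0,0,0.0002,0.004,0,1],[0,0,0,0,0,0,1],[0,0,0,0,0,0,1],[0,0,0,0,0,0,1]],
])

```text
time_s: 13.4
ee_pos: [597.4, 42.6, 39.7]
ee_rot: [180.0, 0.2, 86.4]
force: [-1.1, -8.7, 1.1]
gripper_width: 14.6
gripper_force: 30.0
```

>>> send_rows([
  [[0,0,0,0.0002,0.004,0,1],[0,0,0,0,0,0,1],[0,0,0,0,0,0,1],[0,0,0,0,0,0,1]],
])

```text
time_s: 13.8
ee_pos: [597.4, 42.7, 39.8]
ee_rot: [180.0, 0.2, 86.4]
force: [-0.2, -11.6, 2.4]
gripper_width: 15.0
gripper_force: 30.0
```

>>> send_rows([
  [[0,0,0,-0.0015,-0.0125,0,1],[0,0,0,0,0,0,1],[0,0,0,0,0,0,1],[0,0,0,0,0,0,1]],
])

```text
time_s: 14.2
ee_pos: [597.3, 41.8, 39.6]
ee_rot: [180.0, 0.1, 86.4]
force: [0.2, -5.5, 0.2]
gripper_width: 14.8
gripper_force: 30.0
```

>>> send_rows([
  [[0,0,0,0,0,-0.0075,1],[0,0,0,0,0,-0.0075,1],[0,0,0,0,0,-0.005,1],[0,0,0,0,0,0,1],[0,0,0,0,0,0,1]],
])

```text
time_s: 14.7
ee_pos: [597.4, 42.0, 35.9]
ee_rot: [179.9, 0.1, 86.4]
force: [0.2, -5.7, 2.2]
gripper_width: 14.7
gripper_force: 30.0
```

>>> send_rows([
  [[0,0,0,0,-0.001,-0.005,1],[0,0,0,0,0,-0.005,1],[0,0,0,0,0,0,1],[0,0,0,0,0,0,1]],
])

```text
time_s: 15.1
ee_pos: [597.4, 41.9, 33.9]
ee_rot: [179.9, 0.1, 86.4]
force: [-0.6, -6.1, 1.7]
gripper_width: 14.8
gripper_force: 30.0
```

>>> send_rows([
  [[0,0,0,0,0,-0.005,1],[0,0,0,0,0,-0.005,1],[0,0,0,0,0,0,1],[0,0,0,0,0,0,1]],
])

```text
time_s: 15.5
ee_pos: [597.5, 42.0, 31.9]
ee_rot: [179.9, 0.1, 86.4]
force: [-1.2, -5.4, 1.5]
gripper_width: 15.0
gripper_force: 30.0
```

In the slot. I'll go on down to the floor in small steps.

>>> send_rows([
  [[0,0,0,0,0,-0.005,1],[0,0,0,0,0,0,1],[0,0,0,0,0,-0.0025,1],[0,0,0,0,0,0,1],[0,0,0,0,0,0,1]],
])

```text
time_s: 16.0
ee_pos: [597.5, 41.9, 30.5]
ee_rot: [179.9, 0.1, 86.4]
force: [-0.1, -5.2, 2.3]
gripper_width: 15.0
gripper_force: 30.0
```

>>> send_rows([
  [[0,0,0,0,0,-0.0025,1],[0,0,0,0,0,0,1],[0,0,0,0,0,0,1],[0,0,0,0,0,0,1]],
])

```text
time_s: 16.4
ee_pos: [597.5, 41.9, 30.2]
ee_rot: [179.9, 0.1, 86.4]
force: [-1.0, -5.6, 3.9]
gripper_width: 14.8
gripper_force: 30.0
```

>>> send_rows([
  [[0,0,0,0,0,-0.0025,1],[0,0,0,0,0,0,1],[0,0,0,0,0,0,1],[0,0,0,0,0,0,1]],
])

```text
time_s: 16.8
ee_pos: [597.5, 41.9, 30.1]
ee_rot: [179.9, 0.1, 86.4]
force: [-1.7, -5.2, 6.0]
gripper_width: 15.0
gripper_force: 30.0
```

>>> send_rows([
  [[0,0,0,-0.0002,-0.003,0,1],[0,0,0,-0.0002,-0.003,0,1],[0,0,0,0,0,0,1],[0,0,0,0,0,0,1]],
])

```text
time_s: 17.2
ee_pos: [597.5, 41.6, 30.1]
ee_rot: [179.9, -0.0, 86.3]
force: [-1.5, -2.7, 6.8]
gripper_width: 14.8
gripper_force: 30.0
```

>>> send_rows([
  [[0,0,0,-0.0002,-0.003,0,1],[0,0,0,0,0,0,1],[0,0,0,0,0,0,1]],
])

```text
time_s: 17.5
ee_pos: [597.5, 41.1, 30.1]
ee_rot: [179.9, -0.0, 86.3]
force: [-1.1, -2.4, 5.5]
gripper_width: 14.9
gripper_force: 30.0
```

>>> send_rows([
  [[0,0,0,0,-0.0025,0,1],[0,0,0,0,0,0,1],[0,0,0,0,0,0,1]],
])

```text
time_s: 17.8
ee_pos: [597.5, 40.7, 30.2]
ee_rot: [179.9, -0.0, 86.3]
force: [-1.4, -2.2, 5.8]
gripper_width: 14.8
gripper_force: 30.0
```

>>> send_rows([
  [[0,0,0,0,-0.0025,0,1],[0,0,0,0,0,0,1],[0,0,0,0,0,0,1]],
])

```text
time_s: 18.1
ee_pos: [597.4, 40.4, 30.2]
ee_rot: [179.9, -0.1, 86.3]
force: [-2.0, -1.4, 6.0]
gripper_width: 15.1
gripper_force: 30.0
```

>>> send_rows([
  [[0,0,0,0,0,0,1],[0,0,0,0,0,0,0.6],[0,0,0,0,0,0,0.4],[0,0,0,0,0,0,0.2],[0,0,0,0,0,0,0.2],[0,0,0,0,0,0,0.2],[0,0,0,0,0,0,0.2]],
], grip_force=5)

```text
time_s: 18.8
ee_pos: [596.9, 39.9, 28.9]
ee_rot: [-180.0, -0.0, 86.3]
force: [0.4, 0.1, 1.0]
gripper_width: 36.5
gripper_force: 0.0
```

>>> send_rows([
  [[0,0,0,0,0,0.05,0.2],[0,0,0,0,0,0.2,0.2],[0,0,0,0,0,0.2,0.2],[0,0,0,0,0.2,0,1],[0,0,0,0.01,0.2,0,1],[0,0,0,0.01,0.2,0,1],[0,0,0,0.01,0.13,0,1],[0,0,0,0,0,0,1],[0,0,0,0,0,0,1]],
])

```text
time_s: 19.7
ee_pos: [602.8, 185.9, 119.4]
ee_rot: [180.0, 0.0, 86.4]
force: [0.8, -0.1, 0.5]
gripper_width: 0.7
gripper_force: 0.0
```

Run:
```python
from h import *
np.set_printoptions(precision=1,suppress=True)
s=env.state();print(s["ee_pos"],s["ee_rot"],s["force"],s["time_s"])
for c in("side","top"):
    im,d=optics.grab_frame(c)
    hsv=cv2.cvtColor(im,cv2.COLOR_RGB2HSV);H,S=hsv[...,0].astype(int),hsv[...,1]
    v,u=np.mgrid[:400,:640]; P=unproj(c,u,v,np.where(d>0,d,1)).reshape(400,640,3)
    near=(d>0)&(abs(P[...,0]-597)<40)&(P[...,1]>-40)&(P[...,1]<250)
    for n,m in(("green",(H>45)&(H<80)&(S>90)&(P[...,2]>8)),("tab",(H>20)&(H<35)&(S>110)&(P[...,2]>65)&(P[...,2]<95))):
        q=P[m&near]
        if len(q)>4: print(c,n,len(q),q.mean(0),cv2.minAreaRect(q[:,:2].astype(np.float32)),np.percentile(q[:,2],[5,50,95]))
    if c=="side": cv2.imwrite("pics/loaded.png",cv2.resize(im[130:260,240:400],(640,520),interpolation=cv2.INTER_CUBIC)[:,:,::-1])
```

```text
[602.8 185.9 119.4] [180.    0.   86.4] [ 0.8 -0.1  0.5] 19.7
side green 154 [594.6  27.4  49.2] ((598.5203247070312, 58.52822494506836), (133.88735961914062, 15.268315315246582), 86.91206359863281) [22.1 46.6 50.6]
side tab 87 [602.  150.8  76.6] ((602.0471801757812, 151.3924560546875), (9.964385986328125, 28.558969497680664), 88.77652740478516) [66.3 77.  86. ]
top green 127 [595.3  46.2  57. ] ((609.2892456054688, 112.13369750976562), (230.633544921875, 21.951641082763672), 79.67100524902344) [25.6 45.7 53.2]
```

View pics/loaded.png

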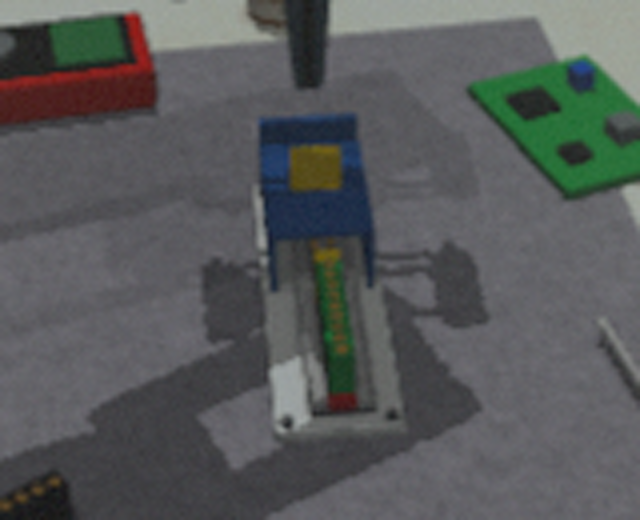

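The strip lies in the channel: green from crop (325,250) to (343,395), directly behind the red lip at (343,402), with its top at about z = 47–48. The tab is at (316,167), unmoved. Now I'll go down behind the tab.

>>> send_rows([
  [[0,0,0,0,0,-0.15,1],[0,0,0,0,0,-0.1,1],[0,0,0,0,0,-0.015,1],[0,0,0,0,-0.02,0,1],[0,0,0,0,-0.02,0,1],[0,0,0,0,0,0,1],[0,0,0,0,0,0,1]],
])

```text
time_s: 20.5
ee_pos: [603.6, 177.6, 67.1]
ee_rot: [179.9, -0.0, 86.3]
force: [-0.3, -0.3, 0.2]
gripper_width: 0.7
gripper_force: 0.0
```

>>> send_rows([
  [[0,0,0,-0.0006,-0.01,0,1],[0,0,0,-0.0006,-0.01,0,1],[0,0,0,-0.0006,-0.01,0,1],[0,0,0,0,0,0,1]],
])

```text
time_s: 20.9
ee_pos: [602.9, 171.9, 66.3]
ee_rot: [179.9, -0.0, 86.3]
force: [0.8, 2.0, 1.2]
gripper_width: 0.2
gripper_force: 1.1
```

>>> send_rows([
  [[0,0,0,-0.001,-0.015,0,1],[0,0,0,-0.0016,-0.025,0,1],[0,0,0,-0.0016,-0.025,0,1],[0,0,0,-0.0016,-0.025,0,1],[0,0,0,-0.0016,-0.025,0,1],[0,0,0,-0.0016,-0.025,0,1],[0,0,0,-0.0016,-0.025,0,1],[0,0,0,-0.0016,-0.025,0,1],[0,0,0,-0.0016,-0.025,0,1],[0,0,0,-0.0016,-0.025,0,1]],
])

```text
time_s: 21.9
ee_pos: [599.4, 123.4, 65.9]
ee_rot: [-180.0, 0.0, 86.3]
force: [0.4, 2.1, 2.8]
gripper_width: 0.5
gripper_force: 1.4
```

>>> send_rows([
  [[0,0,0,-0.0016,-0.025,0,1],[0,0,0,-0.0016,-0.025,0,1],[0,0,0,-0.0016,-0.025,0,1],[0,0,0,-0.0016,-0.025,0,1],[0,0,0,-0.0016,-0.025,0,1],[0,0,0,-0.0016,-0.025,0,1],[0,0,0,-0.0016,-0.025,0,1],[0,0,0,-0.001,-0.015,0,1],[0,0,0,0,0,0,1],[0,0,0,0,0,0,1]],
])

```text
time_s: 22.9
ee_pos: [596.5, 85.1, 65.5]
ee_rot: [-179.9, 0.1, 86.4]
force: [0.1, -0.1, -0.5]
gripper_width: 0.3
gripper_force: 0.0
```

>>> send_rows([
  [[0,0,0,-0.0006,-0.01,0,1],[0,0,0,-0.0006,-0.01,0,1],[0,0,0,-0.0006,-0.01,0,1],[0,0,0,-0.0006,-0.01,0,1],[0,0,0,-0.0006,-0.01,0,1],[0,0,0,-0.0006,-0.01,0,1],[0,0,0,-0.0006,-0.01,0,1]],
])

```text
time_s: 23.6
ee_pos: [595.9, 71.6, 65.9]
ee_rot: [-180.0, 0.0, 86.3]
force: [-0.6, 2.9, -1.5]
gripper_width: 0.5
gripper_force: 1.3
```

>>> send_rows([
  [[0,0,0,-0.0003,-0.005,0,1],[0,0,0,-0.0003,-0.005,0,1],[0,0,0,0,0,0,1],[0,0,0,0,0,0,1]],
])

```text
time_s: 24.0
ee_pos: [596.0, 70.6, 66.0]
ee_rot: [-180.0, -0.1, 86.3]
force: [-1.3, 5.9, -1.7]
gripper_width: 0.9
gripper_force: 2.7
```

>>> send_rows([
  [[0,0,0,-0.0003,-0.005,0,1],[0,0,0,-0.0003,-0.005,0,1],[0,0,0,0,0,0,1],[0,0,0,0,0,0,1]],
])

```text
time_s: 24.4
ee_pos: [596.0, 70.5, 66.0]
ee_rot: [-180.0, -0.3, 86.3]
force: [-1.6, 11.2, -2.3]
gripper_width: 0.7
gripper_force: 5.5
```

>>> send_rows([
  [[0,0,0,0,0.03,0,1],[0,0,0,0,0.1,0,1],[0,0,0,0,0.1,0.2,1],[0,0,0,0,0.1,0.2,1],[0,0,0,0,0.2,0.1,1],[0,0,0,0,0.2,0,1],[0,0,0,0,0.2,0,1],[0,0,0,0,0,0,1],[0,0,0,0,0,0,1]],
])

```text
time_s: 25.3
ee_pos: [596.3, 253.9, 166.1]
ee_rot: [179.9, 0.1, 86.5]
force: [0.4, -0.2, 0.2]
gripper_width: 0.4
gripper_force: 0.0
```

Run:
```python
from h import *
np.set_printoptions(precision=1,suppress=True)
for c in("side","top"):
    im,d=optics.grab_frame(c)
    hsv=cv2.cvtColor(im,cv2.COLOR_RGB2HSV);H,S=hsv[...,0].astype(int),hsv[...,1]
    v,u=np.mgrid[:400,:640]; P=unproj(c,u,v,np.where(d>0,d,1)).reshape(400,640,3)
    near=(d>0)&(abs(P[...,0]-597)<45)&(P[...,1]>-40)&(P[...,1]<250)
    for n,m in(("tab",(H>20)&(H<35)&(S>110)&(P[...,2]>65)&(P[...,2]<95)),("roof",(H>100)&(H<125)&(S>110)&(P[...,2]>45)&(P[...,2]<60)&(P[...,1]<170))):
        q=P[m&near]
        if len(q)>4: print(c,n,len(q),q.mean(0),cv2.minAreaRect(q[:,:2].astype(np.float32)),np.percentile(q[:,2],[5,50,95]))
    cv2.imwrite(f"pics/shut_{c}.png",cv2.resize(im[130:260,240:400],(640,520),interpolation=cv2.INTER_CUBIC)[:,:,::-1])
```

```text
side tab 104 [594.9  45.4  76.8] ((594.587158203125, 46.78430938720703), (28.689579010009766, 12.046152114868164), 2.3871309757232666) [66.6 77.  86.1]
side roof 518 [593.3  33.9  55.3] ((595.0047607421875, 46.103145599365234), (100.58442687988281, 64.38138580322266), 85.94461059570312) [53.1 55.4 57.6]
top tab 22 [593.8  49.3  84.3] ((594.27783203125, 49.240196228027344), (3.2326302528381348, 30.4007511138916), 87.67289733886719) [79.  84.9 89. ]
top roof 608 [594.4  49.7  54.3] ((595.6361083984375, 49.042606353759766), (97.13671112060547, 68.18062591552734), 84.78227996826172) [49.  54.4 58.7]
```

View pics/shut_side.png

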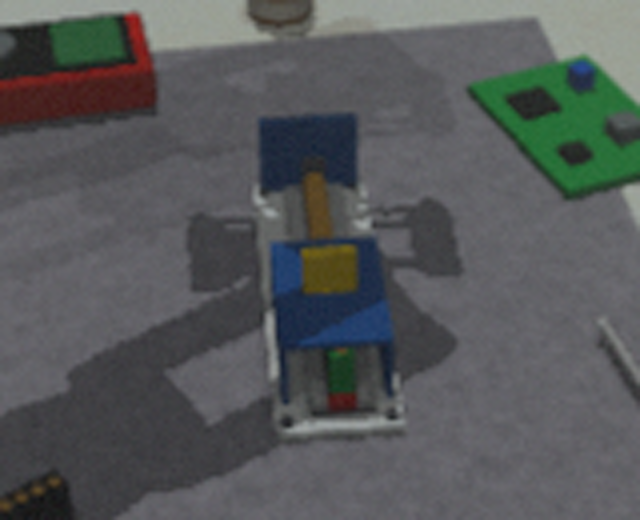

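The rail is forward: tab at crop (330,268), world y ≈ 48 mm, where 48 is expected when shut. The strip sits behind the lip at (343,375) under the roof, and the arm is clear. I'm handing in.

```bash
python3 -c "
from workcell import env
print(env.job_done())"
```

```text
the job is handed in; nothing more can be done
None
```

The green strip is loaded flat behind the lip and released, the rail is pushed fully shut against its stop, and the job is handed in after about 25 s. The highest force read was about 12 N, and the hand-in gave no verdict.

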